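# Lay up a slatted shelf in its screwing jig

## Task

Lay up the small slatted shelf in the jig, ready for screwing: first set the two bearers down into the two beds on the jig's base board, then lay the three drilled slats across them, screw holes up, the wide slat in the wide guides and a narrow slat in each of the narrow ones, every part lying flat and fully home. Leave the dark offcut that lies among the parts where it is.

Things in the scene. Friction and masses are not known exactly. Their poses are not given: they have to be found in the camera images.
- jig: fixed jig; plywood board 216 x 236 x 12 mm, origin under its centre. Two bearer beds on the board (z = 12 mm) run along y at x = -45 and +45 mm, 36 x 210 mm, between inner cleats 14 mm high, end stops 18 mm high and, outside, the slat guides. Near y = 0 no block is nearer than 20 mm in y, so fingers have room (37 mm outside a bearer). Slats lie on the bearers along x, undersides at z = 36 mm
- guide_wide: the wide set of slat guides on the jig: 4 aluminium blocks with flared lips, 50 mm above the board, and 2 wooden end stops 36 mm high. Slot 62 mm wide, 190 mm long, along the jig's x. Origin: slot's centre on the board's top (12 mm above the table); axes as the jig's. Lies at y = -74, 0 or 74 mm of the jig; which slot is the wide one varies
- guide_narrow_1: one narrow set of slat guides on the jig: 4 aluminium blocks with flared lips, 50 mm above the board, and 2 wooden end stops 36 mm high. Slot 44 mm wide, 190 mm long, along the jig's x. Origin: slot's centre on the board's top (12 mm above the table); axes as the jig's. Lies at y = -74, 0 or 74 mm of the jig; which slot is the wide one varies
- guide_narrow_2: the other narrow set of slat guides on the jig: 4 aluminium blocks with flared lips, 50 mm above the board, and 2 wooden end stops 36 mm high. Slot 44 mm wide, 190 mm long, along the jig's x. Origin: slot's centre on the board's top (12 mm above the table); axes as the jig's. Lies at y = -74, 0 or 74 mm of the jig; which slot is the wide one varies
- slat_wide: the wide slat of light wood, 52 x 180 x 14 mm (x, y, z), with countersunk screw holes in its upper face 45 mm either side of the middle. Origin: centre of its underside; length along y. Starts flat on the carrier, a fixed sheet 6 mm thick
- slat_narrow_1: one narrow slat of light wood, 34 x 180 x 14 mm (x, y, z), with countersunk screw holes in its upper face 45 mm either side of the middle. Origin: centre of its underside; length along y. Starts flat on the carrier, a fixed sheet 6 mm thick. The two narrow slats are alike
- slat_narrow_2: the other narrow slat of light wood, 34 x 180 x 14 mm (x, y, z), with countersunk screw holes in its upper face 45 mm either side of the middle. Origin: centre of its underside; length along y. Starts flat on the carrier, a fixed sheet 6 mm thick. The two narrow slats are alike
- bearer_1: one bearer: an undrilled batten of light wood, 26 x 200 x 24 mm (x, y, z), narrower and thicker than the slats. Origin: centre of its underside; length along y. Starts on the carrier, a fixed sheet 6 mm thick. The two bearers are alike; either may take either bed
- bearer_2: the other bearer: an undrilled batten of light wood, 26 x 200 x 24 mm (x, y, z), narrower and thicker than the slats. Origin: centre of its underside; length along y. Starts on the carrier, a fixed sheet 6 mm thick. The two bearers are alike; either may take either bed
- offcut: a darker sawn offcut, 35 x 210 x 19 mm (x, y, z), undrilled and longer than any of the shelf's parts, lying among them on the carrier sheet; it is not part of the shelf. Origin: centre of its underside, length along y

How it is judged:
On the way, in this order (a step that is already met when the one before it is completed fails the run):
1. both bearers lie home in their beds ((((x of bearer_1 in the frame of jig between 0.037 and 0.053 m and y of bearer_1 in the frame of jig between -0.009 and 0.009 m and z of bearer_1 in the frame of jig between 0.008 and 0.016 m and angle between the y axis of bearer_1 and the y axis of jig, either way round below 0.1 rad) and (x of bearer_2 in the frame of jig between -0.053 and -0.037 m and y of bearer_2 in the frame of jig between -0.009 and 0.009 m and z of bearer_2 in the frame of jig between 0.008 and 0.016 m and angle between the y axis of bearer_2 and the y axis of jig, either way round below 0.1 rad)) or ((x of bearer_1 in the frame of jig between -0.053 and -0.037 m and y of bearer_1 in the frame of jig between -0.009 and 0.009 m and z of bearer_1 in the frame of jig between 0.008 and 0.016 m and angle between the y axis of bearer_1 and the y axis of jig, either way round below 0.1 rad) and (x of bearer_2 in the frame of jig between 0.037 and 0.053 m and y of bearer_2 in the frame of jig between -0.009 and 0.009 m and z of bearer_2 in the frame of jig between 0.008 and 0.016 m and angle between the y axis of bearer_2 and the y axis of jig, either way round below 0.1 rad)))), for 0.2 s.
2. all three slats lie home in their guides across the bearers ((((x of bearer_1 in the frame of jig between 0.037 and 0.053 m and y of bearer_1 in the frame of jig between -0.009 and 0.009 m and z of bearer_1 in the frame of jig between 0.008 and 0.016 m and angle between the y axis of bearer_1 and the y axis of jig, either way round below 0.1 rad) and (x of bearer_2 in the frame of jig between -0.053 and -0.037 m and y of bearer_2 in the frame of jig between -0.009 and 0.009 m and z of bearer_2 in the frame of jig between 0.008 and 0.016 m and angle between the y axis of bearer_2 and the y axis of jig, either way round below 0.1 rad)) or ((x of bearer_1 in the frame of jig between -0.053 and -0.037 m and y of bearer_1 in the frame of jig between -0.009 and 0.009 m and z of bearer_1 in the frame of jig between 0.008 and 0.016 m and angle between the y axis of bearer_1 and the y axis of jig, either way round below 0.1 rad) and (x of bearer_2 in the frame of jig between 0.037 and 0.053 m and y of bearer_2 in the frame of jig between -0.009 and 0.009 m and z of bearer_2 in the frame of jig between 0.008 and 0.016 m and angle between the y axis of bearer_2 and the y axis of jig, either way round below 0.1 rad))) and horizontal distance between slat_wide and guide_wide below 0.01 m and z of slat_wide in the frame of jig between 0.032 and 0.04 m and angle between the y axis of slat_wide and the x axis of jig, either way round below 0.1 rad and angle between slat_wide's own z axis and vertical below 0.08 rad and (((horizontal distance between slat_narrow_1 and guide_narrow_1 below 0.01 m and z of slat_narrow_1 in the frame of jig between 0.032 and 0.04 m and angle between the y axis of slat_narrow_1 and the x axis of jig, either way round below 0.1 rad and angle between slat_narrow_1's own z axis and vertical below 0.08 rad) and (horizontal distance between slat_narrow_2 and guide_narrow_2 below 0.01 m and z of slat_narrow_2 in the frame of jig between 0.032 and 0.04 m and angle between the y axis of slat_narrow_2 and the x axis of jig, either way round below 0.1 rad and angle between slat_narrow_2's own z axis and vertical below 0.08 rad)) or ((horizontal distance between slat_narrow_1 and guide_narrow_2 below 0.01 m and z of slat_narrow_1 in the frame of jig between 0.032 and 0.04 m and angle between the y axis of slat_narrow_1 and the x axis of jig, either way round below 0.1 rad and angle between slat_narrow_1's own z axis and vertical below 0.08 rad) and (horizontal distance between slat_narrow_2 and guide_narrow_1 below 0.01 m and z of slat_narrow_2 in the frame of jig between 0.032 and 0.04 m and angle between the y axis of slat_narrow_2 and the x axis of jig, either way round below 0.1 rad and angle between slat_narrow_2's own z axis and vertical below 0.08 rad)))), for 0.2 s.
At the end, for the whole second after the job is handed in: Both bearers flat in their beds (8 mm across, 9 mm along, 0.1 rad); on them the wide slat in the wide guides and a narrow slat in each narrow pair, holes up (10 mm from the slot's centre, 0.1 rad, tilt 0.08 rad); heights within 4 mm; all at rest (all of step 2 and linear speed of each of slat_wide, slat_narrow_1, slat_narrow_2, bearer_1, bearer_2 below 0.02 m/s); the robot touches nothing.
It fails at once if the dark offcut is moved more than 30 mm (distance of offcut from where it was at the start of the episode above 0.03 m).
It also fails if it takes over 120 s, if anything falls off the work surface, if the arm or the gripper's body presses on something with over 40 N, if the wrist force passes 120 N, or if a joint passes its speed limit or range.

## Robot

A 6-joint arm with a two-finger parallel gripper is mounted at the origin on a cart in front of the work surface, level with it; the furniture and walls round the work are solid. World frame = base frame: x ahead of the robot, y to its left, z up, the work surface at z = 0. Lengths are in m, angles in rad, forces in N, time in s.
With the tool pointing down it reaches from about 0.275 to 0.825 m from the base axis. Payload 4.9 kg.
Tool frame: the origin (TCP) lies midway between the tips of the shut fingers; the grasp point (between the pads) lies 19 mm behind it; z points along the fingers, y is the line along which they close (so a half turn about z gives the same grasp; the last joint's range is limited). The gripper opens to 85 mm and grips with 20 to 120 N. Pads are 22 mm wide; open, the fingers measure 114 mm over their backs; the gripper's body (76 mm by 85 mm) begins 54 mm behind the grasp point. The pads swing forward as they close: fully open they stand 13 mm farther back than shut.
Start: joints at [-1.316, 0.326, -0.193, 1.052, 0, 1.437], TCP at [0.209, -0.509, 0.231] pointing down, gripper open.
Joint ranges: [-2.65, 2.65], [-0.97, 1.79], [-1.3, 1.35], [-1.93, 2.1], [-1.47, 1.37], [-3.14, 3.14]. Speed limits (rad/s): [2.57, 2.57, 3.14, 3.14, 3.14, 3.14].

## Interface

Orientations are given as a unit quaternion [x, y, z, w].
In Python, from station import env gives the robot as it stands.
- The arm moves only by the tool carry_out, never from a script. Its argument "plan" is a list of rows, each a list of 7 numbers: the shift along the world's x, y, z in cm, then the turn, a rotation vector about the world's x, y, z in degrees, then the opening, from -1 (shut) to 1 (fully open). A call has exactly 8 rows; each row shifts and turns the commanded pose from where the row before left it; what a row does not reach is not made up. A row lasts 1/8 s, in which the tool goes at most 62.5 mm and 10.7 degrees, less where a joint would pass 70% of its speed; a pose out of reach is approached as far as the arm can. A call with a gripper value outside its range is refused whole. The fingers move at their own pace and stop on an object; "grip_force" is the grip in N (left out, the last holds). Time passes only in rows, so rows that do not move let the fingers close, or fill a call up. It gives the time, the measured TCP pose, the force, the opening and the grip force at its end, in the units of the state.
- env.state(): the state, without advancing time (a new reading comes with each control period).
- env.read_camera(name): name is "scene" or "top"; returns the picture (480x640x3 uint8, blue, green, red); there is no depth.
- env.calibration(name): a dict with "camera_matrix" (3x3 intrinsics, pixels), "origin" and "orientation" of the camera in the world. Camera axes: x right, y down, z forward; pixel columns grow to the right and rows downward; lengths in m; the calibration is good to about 2 mm. A picture is of the moment at which its call begins. calibration takes no time and is no camera call.
- env.finish_job(): hands the job in; it is judged then, once.
The state is a dict: "t": time; "joint_pos": joint angles; "joint_velocities": joint speeds; "joint_efforts": joint torques, N m; "tool_pos": TCP position; "ee_rot": TCP orientation; "ft_force": force on the tool from outside, world axes, zero at the start; "moment": the same for the moment, N m; "gripper_width": opening from 0.0 (shut) to 1.0 (fully open); "finger_force": force on a finger pad.
Only numpy, scipy, OpenCV 4.12 (cv2) and the standard library are available. Lean on these libraries where they do the work, as an engineer would, in place of code of your own. Each camera call takes 0.05 s, during which the arm holds its last target. There are 200 camera calls.

## Working session

There is one attempt and no reset: what is moved stays moved. The work goes in short steps, Python scripts to look and compute and a tool call to move; the robot and the scene stay as the last step left them, time stands still between calls to the robot, and variables do not carry over. Pictures are saved under pics/ and viewed, at most 14 in all, crops included, and the job is handed in when it is done.

Besides the shell and the picture viewer there is one more tool, called after "Request:" in YAML: its name, and indented under it one key for each argument. carry_out: Moves the arm, as the interface text tells. Its arguments: {"type":"object","properties":{"plan":{"type":"array","items":{"type":"array","items":{"type":"number"}}},"grip_force":{"type":"number"}},"required":["plan"]}

```bash
mkdir -p pics; ls; python3 - <<'E'
from station import env
import cv2,numpy as np
for n in("top","scene"):
    im=env.read_camera(n);cv2.imwrite(f"pics/{n}0.png",im);c=env.calibration(n);print(n,c)
print(env.state())
E
```

```text
pics
top {'camera_matrix': array([[438.06817668,   0.        , 323.57219726],
       [  0.        , 438.06817668, 235.41223235],
       [  0.        ,   0.        ,   1.        ]]), 'origin': array([ 0.41582536, -0.02972259,  0.87386658]), 'orientation': array([ 0.71334994, -0.69809391,  0.05138878, -0.0339993 ])}
scene {'camera_matrix': array([[434.50175347,   0.        , 319.03157479],
       [  0.        , 434.50175347, 242.69575534],
       [  0.        ,   0.        ,   1.        ]]), 'origin': array([-0.01761117,  0.61803107,  0.57454247]), 'orientation': array([-0.29973313,  0.81888697, -0.4616744 ,  0.16260668])}
{'t': 0.1, 'joint_pos': array([-1.31619255e+00,  3.26883774e-01, -1.93503403e-01,  1.05202616e+00,
        1.12609674e-05,  1.43660044e+00]), 'joint_velocities': array([-0.00097694, -0.00179493,  0.00254089, -0.00025383, -0.00125207,
       -0.00056197]), 'joint_efforts': array([ 1.59836520e-03, -4.44238222e+01,  2.63038588e+01,  7.85335869e-03,
       -9.41288408e-05, -1.09014468e-05]), 'tool_pos': array([ 0.20837071, -0.5084137 ,  0.23056512]), 'ee_rot': array([ 9.81163465e-01,  1.93177639e-01, -4.30255309e-05, -8.07379321e-04]), 'ft_force': array([ 1.190821  , -0.0428018 , -0.40922508]), 'moment': array([-0.02860851,  0.02508561, -0.05013517]), 'finger_force': 0.0, 'gripper_width': 0.9990103908502348}
```

View pics/top0.png

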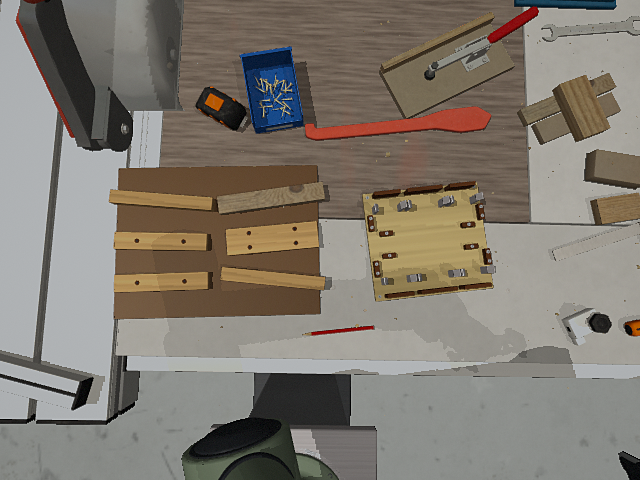

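View pics/scene0.png

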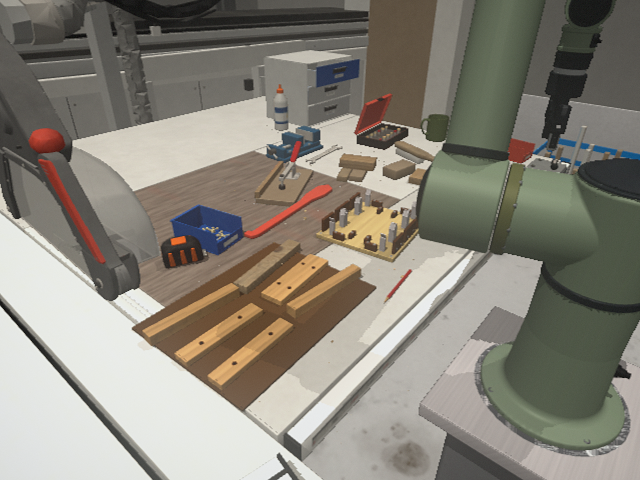

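The top view shows the carrier with these parts:
- Left column: a bearer at (162,200), and narrow slats at (162,241) and (162,281).
- Right column: the offcut at (272,197), the wide slat at (272,238), and a bearer at (274,278).

The jig is near (429,240). The scene view shows the same layout with the arm clear of it. Next I'll zoom in on the jig and measure.

```bash
cat > h.py <<'E'
from station import env
import cv2,numpy as np
from scipy.spatial.transform import Rotation as R
def ray(n,px,z):
    c=env.calibration(n);K=c["camera_matrix"];o=np.array(c["origin"])
    px=np.atleast_2d(px).astype(float)
    d=np.c_[(px-K[:2,2])/[K[0,0],K[1,1]],np.ones(len(px))]@R.from_quat(c["orientation"]).as_matrix().T
    return o+d*((z-o[2])/d[:,2])[:,None]
def proj(n,P):
    c=env.calibration(n);K=c["camera_matrix"]
    q=(np.atleast_2d(P)-c["origin"])@R.from_quat(c["orientation"]).as_matrix()
    return q[:,:2]/q[:,2:]*[K[0,0],K[1,1]]+K[:2,2]
E
python3 - <<'E'
from h import *
im=cv2.imread("pics/top0.png")
cv2.imwrite("pics/jig.png",cv2.resize(im[170:310,350:510],None,fx=4.2,fy=4.2,interpolation=cv2.INTER_CUBIC))
hsv=cv2.cvtColor(im,cv2.COLOR_BGR2HSV)
for p in [(150,200),(270,199),(190,241),(270,230),(140,215),(420,240),(150,281),(260,275)]: print(p,hsv[p[1],p[0]])
E
```

```text
(150, 200) [ 18 126 158]
(270, 199) [ 17  77 142]
(190, 241) [ 18 127 167]
(270, 230) [ 18 128 169]
(140, 215) [ 15 118 106]
(420, 240) [ 21 109 176]
(150, 281) [ 20 118 180]
(260, 275) [ 18 127 165]
```

View pics/jig.png

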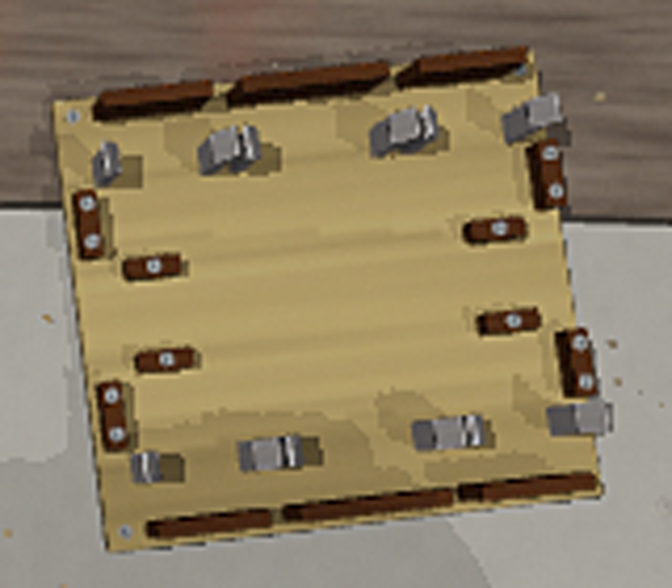

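The slots run vertically in the picture. The middle slot is the widest, since it has the longest end stop, so the wide slat goes at y = 0. The board corners in the crop are about (55,100), (538,50), (602,496) and (108,550).

```bash
cat >> h.py <<'E'
def blobs(im):
    hsv=cv2.cvtColor(im,cv2.COLOR_BGR2HSV)
    m=cv2.inRange(hsv,(10,60,125),(28,200,255))
    m[:, :100]=0;m[:175]=0;m[315:]=0;m[:,345:]=0
    return [c for c in cv2.findContours(m,cv2.RETR_EXTERNAL,cv2.CHAIN_APPROX_NONE)[0] if cv2.contourArea(c)>400]
E
python3 - <<'E'
from h import *
im=cv2.imread("pics/top0.png")
cr=np.array([(55,100),(538,50),(602,496),(108,550)])/4.2+[350,170]
P=ray("top",cr,.012)[:,:2];print("jig",P.round(4).tolist(),P.mean(0),np.linalg.norm(P-np.roll(P,1,0),axis=1))
for a,b in((0,1),(3,2),(3,0),(2,1)):
    d=P[b]-P[a];print(np.degrees(np.arctan2(d[1],d[0])))
g=cv2.cvtColor(im,cv2.COLOR_BGR2GRAY)
for c in blobs(im):
    (x,y),s,a=cv2.minAreaRect(c); bx=cv2.boxPoints(((x,y),s,a))
    ctr=[]
    zt=.030 if min(s)<17 and max(s)>97 else .020
    q=bx-[323,235]; 
    top=ray("top",bx,zt)[:,:2];
    d=max([(top[i]-top[i-1]) for i in range(4)],key=np.linalg.norm)
    print("blob",(round(x),round(y)),np.round(s,1),"ctr@top",top.mean(0).round(4),"len",sorted(np.linalg.norm(top-np.roll(top,1,0),axis=1).round(3)),"ang",np.degrees(np.arctan2(d[1],d[0])).round(1))
    # holes
    m=np.zeros(g.shape,np.uint8);cv2.drawContours(m,[c],-1,255,-1);m=cv2.erode(m,np.ones((5,5)))
    h=((g<85)&(m>0)).astype(np.uint8)
    n,_,st,ce=cv2.connectedComponentsWithStats(h)
    for i in range(1,n):
        if st[i,4]>3: print("   hole",ce[i].round(1),st[i,4],ray("top",ce[i],.02)[0,:2].round(4))
E
```

```text
jig [[0.6068, -0.1277], [0.6375, -0.3616], [0.4238, -0.3871], [0.3942, -0.1543]] [ 0.51555026 -0.25767429] [0.21429489 0.2359248  0.21519647 0.23461399]
-82.53188234179635
-82.74929875440652
7.147239545638367
6.799119138969083
blob (161, 282) [17.4 93.6] ctr@top [0.4231 0.2615] len [np.float64(0.033), np.float64(0.033), np.float64(0.177), np.float64(0.178)] ang -86.9
   hole [183.9 280.8] 15 [0.4256 0.2172]
   hole [136.7 282.5] 14 [0.4205 0.3068]
blob (272, 278) [104.1  13. ] ctr@top [0.4337 0.0468] len [np.float64(0.025), np.float64(0.025), np.float64(0.198), np.float64(0.199)] ang -94.5
blob (160, 241) [92.9 17. ] ctr@top [0.502  0.2685] len [np.float64(0.033), np.float64(0.033), np.float64(0.179), np.float64(0.179)] ang -89.8
   hole [136.5 240.3] 14 [0.5018 0.313 ]
   hole [183.1 241.2] 15 [0.5021 0.2233]
blob (272, 238) [25.9 91.9] ctr@top [0.5129 0.0515] len [np.float64(0.051), np.float64(0.051), np.float64(0.179), np.float64(0.18)] ang -83.2
   hole [294.2 228.4] 14 [0.5324 0.0082]
   hole [248.4 232.6] 13 [0.5218 0.0975]
   hole [295.5 242.5] 12 [0.5045 0.0049]
   hole [249.5 246.9] 15 [0.4939 0.0943]
blob (160, 199) [102.5  12.6] ctr@top [0.5818 0.2692] len [np.float64(0.025), np.float64(0.025), np.float64(0.198), np.float64(0.198)] ang -93.0
blob (270, 197) [ 16.8 106.2] ctr@top [0.5915 0.0555] len [np.float64(0.033), np.float64(0.034), np.float64(0.206), np.float64(0.207)] ang -80.3
```

Request:
carry_out:
  plan:
    - [2.05, 5.05, 0, 0, 0, 5.75, 0.32]
    - [2.05, 5.05, 0, 0, 0, 5.75, 0.32]
    - [2.05, 5.05, 0, 0, 0, 5.75, 0.32]
    - [2.05, 5.05, 0, 0, 0, 5.75, 0.32]
    - [2.05, 5.05, 0, 0, 0, 5.75, 0.32]
    - [2.05, 5.05, 0, 0, 0, 5.75, 0.32]
    - [2.05, 5.05, 0, 0, 0, 5.75, 0.32]
    - [2.05, 5.05, 0, 0, 0, 5.75, 0.32]
  grip_force: 50

```text
t: 1.1
tool_pos: [0.3728, -0.1032, 0.2312]
ee_rot: [0.827, 0.562, 0.0, 0.0]
ft_force: [0.5, -1.0, -0.6]
gripper_width: 0.656
finger_force: 0.0
```

Request:
carry_out:
  plan:
    - [2.05, 5.05, 0, 0, 0, 5.75, 0.32]
    - [2.05, 5.05, 0, 0, 0, 5.75, 0.32]
    - [2.05, 5.0, 0, 0, 0, 5.75, 0.32]
    - [0, 0, -5, 0, 0, 0, 0.32]
    - [0, 0, -5, 0, 0, 0, 0.32]
    - [0, 0, -3, 0, 0, 0, 0.32]
    - [0, 0, 0, 0, 0, 0, 0.32]
    - [0, 0, 0, 0, 0, 0, 0.32]

```text
t: 2.1
tool_pos: [0.4347, 0.0459, 0.1022]
ee_rot: [0.734, 0.679, 0.0, 0.0]
ft_force: [1.2, -0.1, 0.6]
gripper_width: 0.662
finger_force: 0.0
```

```bash
cat >> h.py <<'E'
def st(tx=None,ty=None,tyaw=None):
    s=env.state();r=R.from_quat(s["ee_rot"]).as_matrix();p=s["tool_pos"]
    yaw=np.degrees(np.arctan2(r[1,1],r[0,1]))
    print("t",round(s["t"],2),"pos",p.round(4),"yaw",yaw.round(2),"tilt",np.degrees(np.arccos(-r[2,2])).round(2),"q",np.degrees(s["joint_pos"]).round(0),"F",s["ft_force"].round(1),"w",round(s["gripper_width"]*85,1),"ff",round(s["finger_force"],1))
    if tx is not None: print("need cm",((tx-p[0])*100).round(2),((ty-p[1])*100).round(2),"deg",((tyaw-yaw+90)%180-90).round(2))
E
python3 -c "
from h import *
st(.4337,.0468,-4.5)"
```

```text
t 2.1 pos [0.4347 0.0459 0.1022] yaw -4.48 tilt 0.06 q [ -4.  15. -38.  37.   0.  91.] F [ 1.2 -0.1  0.6] w 56.2 ff 0.0
need cm -0.1 0.09 deg -0.02
```

Request:
carry_out:
  plan:
    - [-0.1, 0.1, -4, 0, 0, 0, 0.32]
    - [0, 0, -3.5, 0, 0, 0, 0.32]
    - [0, 0, -1.5, 0, 0, 0, 0.32]
    - [0, 0, -0.5, 0, 0, 0, 0.32]
    - [0, 0, 0, 0, 0, 0, -1]
    - [0, 0, 0, 0, 0, 0, -1]
    - [0, 0, 0, 0, 0, 0, -1]
    - [0, 0, 0, 0, 0, 0, -1]

```text
t: 3.1
tool_pos: [0.4344, 0.047, 0.0075]
ee_rot: [0.734, 0.679, 0.001, 0.001]
ft_force: [-1.0, -0.2, 6.8]
gripper_width: 0.295
finger_force: 50.2
```

Request:
carry_out:
  plan:
    - [0, 0, 0, 0, 0, 0, -1]
    - [0, 0, 2, 0, 0, 0, -1]
    - [0, 0, 4, 0, 0, 0, -1]
    - [0, 0, 4, 0, 0, 0, -1]
    - [0, 0, 2, 0, 0, 0, -1]
    - [0, 0, 0, 0, 0, 0, -1]
    - [0, 0, 0, 0, 0, 0, -1]
    - [0, 0, 0, 0, 0, 0, -1]

```text
t: 4.1
tool_pos: [0.432, 0.0471, 0.1252]
ee_rot: [0.734, 0.679, -0.001, -0.001]
ft_force: [-0.6, -0.0, -1.3]
gripper_width: 0.295
finger_force: 49.4
```

```bash
python3 -c "
from h import *
st(.4709,-.2632,7)"
```

```text
t 4.1 pos [0.432  0.0471 0.1252] yaw -4.48 tilt 0.13 q [ -4.  13. -36.  41.   0.  91.] F [-0.6 -0.  -1.3] w 25.1 ff 49.4
need cm 3.89 -31.03 deg 11.48
```

Request:
carry_out:
  plan:
    - [0.65, -5.2, 0, 0, 0, 2, -1]
    - [0.65, -5.2, 0, 0, 0, 2, -1]
    - [0.65, -5.2, 0, 0, 0, 2, -1]
    - [0.65, -5.2, 0, 0, 0, 2, -1]
    - [0.65, -5.2, 0, 0, 0, 2, -1]
    - [0.6, -5, 0, 0, 0, 1.5, -1]
    - [0, 0, -3, 0, 0, 0, -1]
    - [0, 0, 0, 0, 0, 0, -1]

```text
t: 5.1
tool_pos: [0.469, -0.2618, 0.0933]
ee_rot: [0.663, 0.749, -0.0, -0.003]
ft_force: [-0.4, 0.3, -1.3]
gripper_width: 0.292
finger_force: 49.3
```

```bash
python3 -c "
from h import *
st(.4709,-.2632,7)
im=env.read_camera('top');cv2.imwrite('pics/b1.png',cv2.resize(im[170:330,340:540],None,fx=4,fy=4,interpolation=cv2.INTER_CUBIC))"
```

```text
t 5.1 pos [ 0.469  -0.2618  0.0933] yaw 6.96 tilt 0.4 q [-37.  25. -23.  42.   0.  46.] F [-0.4  0.3 -1.3] w 24.8 ff 49.3
need cm 0.19 -0.14 deg 0.04
```

View pics/b1.png

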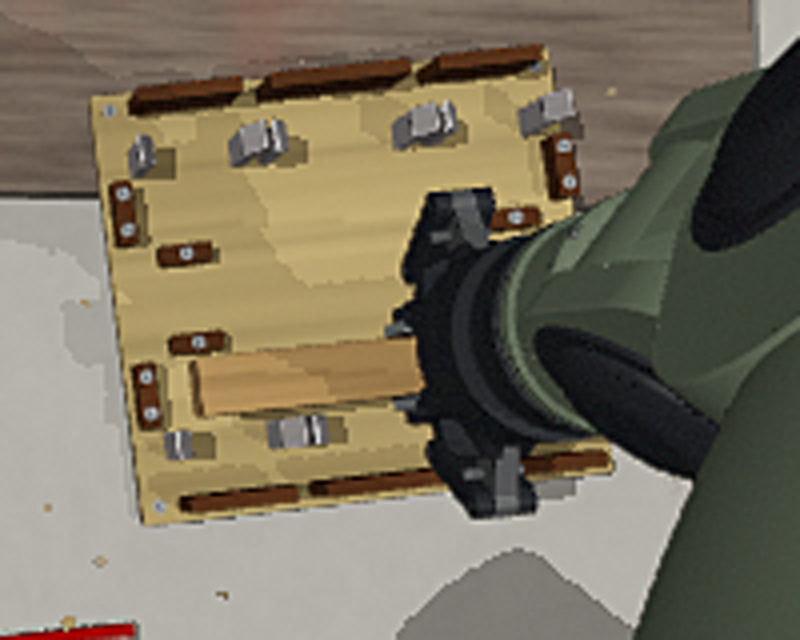

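The bearer is held level over the near bed, with its left end at (200,388) between the inner cleat and the guide block. Next I lower it and release.

Request:
carry_out:
  plan:
    - [0.2, -0.15, -2, 0, 0, 0, -1]
    - [0, 0, -3, 0, 0, 0, -1]
    - [0, 0, -2, 0, 0, 0, -1]
    - [0, 0, -0.9, 0, 0, 0, -1]
    - [0, 0, 0, 0, 0, 0, -1]
    - [0, 0, 0, 0, 0, 0, -0.06]
    - [0, 0, 0, 0, 0, 0, -0.06]
    - [0, 0, 0, 0, 0, 0, -0.06]

```text
t: 6.15
tool_pos: [0.4739, -0.2648, 0.0179]
ee_rot: [0.662, 0.749, 0.0, 0.001]
ft_force: [0.7, 0.2, -0.2]
gripper_width: 0.471
finger_force: 0.0
```

```bash
python3 -c "
from h import *
st(.5818,.2692,-3)"
```

```text
t 6.15 pos [ 0.4739 -0.2648  0.0179] yaw 7.03 tilt 0.06 q [-37.  31. -27.  32.   0.  46.] F [ 0.7  0.2 -0.2] w 40.0 ff 0.0
need cm 10.79 53.4 deg -10.03
```

Request:
carry_out:
  plan:
    - [0, 0, 2, 0, 0, 0, -0.06]
    - [0, 0, 4, 0, 0, 0, -0.06]
    - [0, 0, 5, 0, 0, 0, 0.32]
    - [1.0, 5.3, 0, 0, 0, -1, 0.32]
    - [1.0, 5.3, 0, 0, 0, -1, 0.32]
    - [1.1, 5.4, 0, 0, 0, -1, 0.32]
    - [1.1, 5.4, 0, 0, 0, -1, 0.32]
    - [1.1, 5.4, 0, 0, 0, -1, 0.32]

```text
t: 7.15
tool_pos: [0.5269, 0.0051, 0.1277]
ee_rot: [0.695, 0.719, 0.0, 0.0]
ft_force: [0.9, -0.7, -0.5]
gripper_width: 0.664
finger_force: 0.0
```

Request:
carry_out:
  plan:
    - [1.1, 5.3, 0, 0, 0, -1, 0.32]
    - [1.1, 5.3, 0, 0, 0, -1, 0.32]
    - [1.1, 5.3, 0, 0, 0, -1, 0.32]
    - [1.1, 5.3, 0, 0, 0, -1, 0.32]
    - [1.1, 5.4, 0, 0, 0, -1, 0.32]
    - [0, 0, -3, 0, 0, 0, 0.32]
    - [0, 0, 0, 0, 0, 0, 0.32]
    - [0, 0, 0, 0, 0, 0, 0.32]

```text
t: 8.15
tool_pos: [0.5816, 0.269, 0.0979]
ee_rot: [0.725, 0.688, -0.0, -0.0]
ft_force: [-0.1, -0.0, 0.1]
gripper_width: 0.657
finger_force: 0.0
```

```bash
python3 -c "
from h import *
st(.5818,.2692,-3)
im=env.read_camera('top');cv2.imwrite('pics/b2.png',cv2.resize(im[170:310,350:510],None,fx=4.2,fy=4.2,interpolation=cv2.INTER_CUBIC))"
```

```text
t 8.15 pos [0.5816 0.269  0.0979] yaw -3.02 tilt 0.01 q [ 18.  34.  -7.  49.  -0. 111.] F [-0.1 -0.   0.1] w 55.8 ff 0.0
need cm 0.02 0.02 deg 0.02
```

View pics/b2.png

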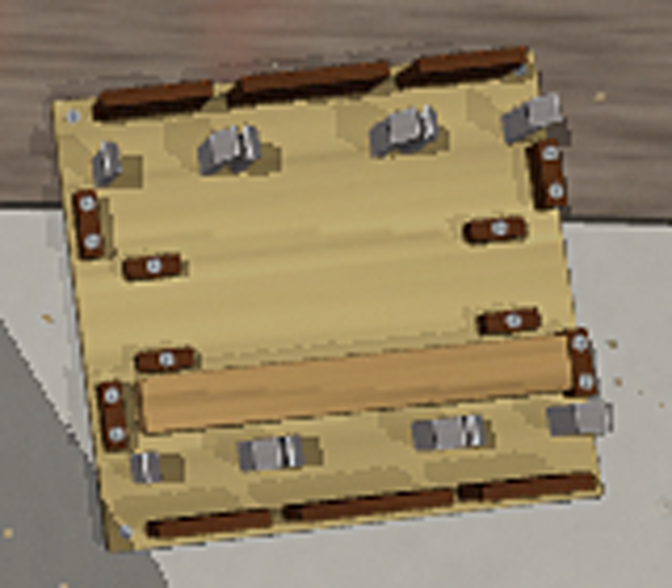

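The bearer lies in the near bed from about (142,405) to (570,362), with a gap at its left end and close to the right stop. I'll check its pose numerically while picking up the second one.

Request:
carry_out:
  plan:
    - [0, 0, -4, 0, 0, 0, 0.32]
    - [0, 0, -3.5, 0, 0, 0, 0.32]
    - [0, 0, -1, 0, 0, 0, 0.32]
    - [0, 0, -0.6, 0, 0, 0, 0.32]
    - [0, 0, 0, 0, 0, 0, -1]
    - [0, 0, 0, 0, 0, 0, -1]
    - [0, 0, 0, 0, 0, 0, -1]
    - [0, 0, 0, 0, 0, 0, -1]

```text
t: 9.2
tool_pos: [0.5828, 0.2699, 0.0079]
ee_rot: [0.725, 0.689, 0.001, 0.001]
ft_force: [-0.2, -0.4, 5.4]
gripper_width: 0.295
finger_force: 50.5
```

```bash
python3 - <<'E'
from h import *
st()
J=np.array([.5155,-.2577]);a=np.radians(7)
c=np.array([(142,380),(568,337),(572,388),(148,432)])/4.2+[350,170]
for z in(.036,.012):
    P=(ray("top",c,z)[:,:2]-J)@np.array([[np.cos(a),-np.sin(a)],[np.sin(a),np.cos(a)]]);print(z,(P*1000).round(1).tolist(),(P.mean(0)*1000).round(1))
E
```

```text
t 9.2 pos [0.5828 0.2699 0.0079] yaw -2.97 tilt 0.16 q [ 18.  40. -11.  39.  -0. 111.] F [-0.2 -0.4  5.4] w 25.1 ff 50.5
0.036 [[-32.0, 96.3], [-32.1, -102.4], [-55.6, -100.8], [-55.8, 96.4]] [-43.9  -2.6]
0.012 [[-30.9, 92.2], [-31.0, -112.2], [-55.1, -110.5], [-55.4, 92.3]] [-43.1  -9.5]
```

Request:
carry_out:
  plan:
    - [0, 0, 2, 0, 0, 0, -1]
    - [0, 0, 4, 0, 0, 0, -1]
    - [0, 0, 5, 0, 0, 0, -1]
    - [-0.2, -5, 0, 0, 0, 1, -1]
    - [-0.2, -5.2, 0, 0, 0, 1, -1]
    - [-0.2, -5.2, 0, 0, 0, 1, -1]
    - [-0.2, -5.2, 0, 0, 0, 1, -1]
    - [-0.2, -5.2, 0, 0, 0, 1, -1]

```text
t: 10.2
tool_pos: [0.5711, 0.01, 0.1164]
ee_rot: [0.694, 0.72, 0.0, 0.0]
ft_force: [1.0, 1.0, -1.1]
gripper_width: 0.291
finger_force: 49.7
```

Request:
carry_out:
  plan:
    - [-0.2, -5.2, 0, 0, 0, 1, -1]
    - [-0.2, -5.3, 0, 0, 0, 1, -1]
    - [-0.3, -5.3, 0, 0, 0, 1, -1]
    - [-0.3, -5.3, 0, 0, 0, 1, -1]
    - [-0.3, -5.2, 0, 0, 0, 1, -1]
    - [0, 0, -2, 0, 0, 0, -1]
    - [0, 0, 0, 0, 0, 0, -1]
    - [0, 0, 0, 0, 0, 0, -1]

```text
t: 11.2
tool_pos: [0.5584, -0.2508, 0.0965]
ee_rot: [0.662, 0.749, -0.0, -0.0]
ft_force: [-0.6, -0.9, -0.5]
gripper_width: 0.295
finger_force: 49.7
```

```bash
python3 -c "
from h import *
st(.5602,-.251,7)"
```

```text
t 11.2 pos [ 0.5584 -0.2508  0.0965] yaw 7.08 tilt 0.03 q [-31.  32. -12.  47.   0.  52.] F [-0.6 -0.9 -0.5] w 25.1 ff 49.7
need cm 0.18 -0.02 deg -0.08
```

Request:
carry_out:
  plan:
    - [0.1, 0, -3, 0, 0, 0, -1]
    - [0, 0, -3, 0, 0, 0, -1]
    - [0, 0, -1.5, 0, 0, 0, -1]
    - [0, 0, -0.7, 0, 0, 0, -1]
    - [0, 0, 0, 0, 0, 0, -1]
    - [0, 0, 0, 0, 0, 0, -0.06]
    - [0, 0, 0, 0, 0, 0, -0.06]
    - [0, 0, 0, 0, 0, 0, -0.06]

```text
t: 12.2
tool_pos: [0.5598, -0.2517, 0.0148]
ee_rot: [0.662, 0.749, 0.0, 0.0]
ft_force: [-0.7, 0.8, -0.2]
gripper_width: 0.471
finger_force: 0.0
```

```bash
python3 -c "
from h import *
st(.513,.0512,6.8)"
```

```text
t 12.2 pos [ 0.5598 -0.2517  0.0148] yaw 7.02 tilt 0.05 q [-31.  37. -15.  37.   0.  52.] F [-0.7  0.8 -0.2] w 40.0 ff 0.0
need cm -4.68 30.29 deg -0.22
```

Request:
carry_out:
  plan:
    - [0, 0, 2, 0, 0, 0, -0.06]
    - [0, 0, 4, 0, 0, 0, -0.06]
    - [0, 0, 4, 0, 0, 0, 0.6]
    - [-0.8, 5, 0, 0, 0, 0, 0.6]
    - [-0.8, 5, 0, 0, 0, 0, 0.6]
    - [-0.8, 5, 0, 0, 0, 0, 0.6]
    - [-0.8, 5, 0, 0, 0, 0, 0.6]
    - [-0.8, 5, 0, 0, 0, 0, 0.6]

```text
t: 13.2
tool_pos: [0.5193, -0.0, 0.1146]
ee_rot: [0.663, 0.749, 0.0, 0.0]
ft_force: [1.6, 0.5, 0.2]
gripper_width: 0.799
finger_force: 0.0
```

Request:
carry_out:
  plan:
    - [-0.7, 5.3, -1, 0, 0, -0.2, 0.6]
    - [0, 0, -2, 0, 0, 0, 0.6]
    - [0, 0, 0, 0, 0, 0, 0.6]
    - [0, 0, 0, 0, 0, 0, 0.6]
    - [0, 0, 0, 0, 0, 0, 0.6]
    - [0, 0, 0, 0, 0, 0, 0.6]
    - [0, 0, 0, 0, 0, 0, 0.6]
    - [0, 0, 0, 0, 0, 0, 0.6]

```text
t: 14.2
tool_pos: [0.5126, 0.0514, 0.0844]
ee_rot: [0.664, 0.748, 0.0, 0.0]
ft_force: [0.1, 0.6, -0.9]
gripper_width: 0.797
finger_force: 0.0
```

```bash
python3 -c "
from h import *
st(.513,.0512,6.8)
im=env.read_camera('top');cv2.imwrite('pics/b3.png',cv2.resize(im[170:310,350:510],None,fx=4.2,fy=4.2,interpolation=cv2.INTER_CUBIC))"
```

```text
t 14.2 pos [0.5126 0.0514 0.0844] yaw 6.81 tilt 0.01 q [ -2.  24. -28.  39.   0.  81.] F [ 0.1  0.6 -0.9] w 67.8 ff 0.0
need cm 0.04 -0.02 deg -0.01
```

View pics/b3.png

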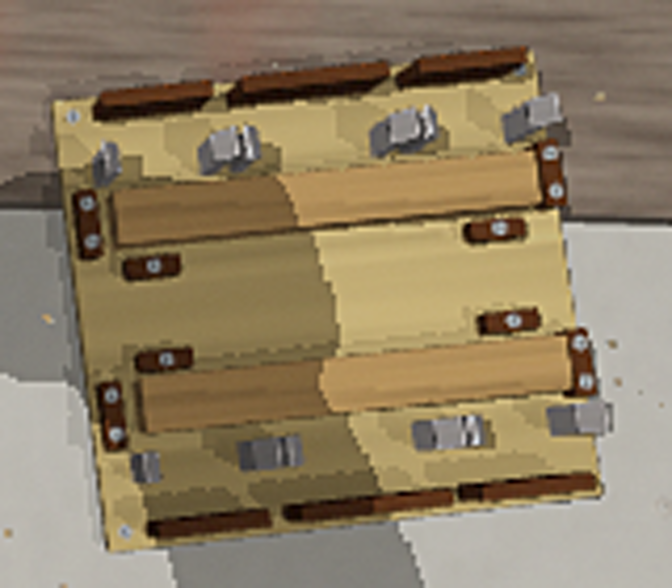

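Both bearers lie flat in their beds, the upper one from (113,215) to (537,178) and the lower from (140,405) to (570,362). Next is the wide slat.

Request:
carry_out:
  plan:
    - [0, 0, -4, 0, 0, 0, 0.6]
    - [0, 0, -2.5, 0, 0, 0, 0.6]
    - [0, 0, -1, 0, 0, 0, 0.6]
    - [0, 0, -0.5, 0, 0, 0, 0.6]
    - [0, 0, 0, 0, 0, 0, -1]
    - [0, 0, 0, 0, 0, 0, -1]
    - [0, 0, 0, 0, 0, 0, -1]
    - [0, 0, 0, 0, 0, 0, -1]

```text
t: 15.25
tool_pos: [0.5132, 0.0515, 0.005]
ee_rot: [0.664, 0.748, 0.0, 0.001]
ft_force: [-0.2, 0.6, 5.6]
gripper_width: 0.595
finger_force: 53.5
```

Request:
carry_out:
  plan:
    - [0, 0, 2, 0, 0, 0, -1]
    - [0, 0, 4, 0, 0, 0, -1]
    - [0, 0, 5, 0, 0, 0, -1]
    - [0, -2, 3, 0, 0, 9, -1]
    - [0, -3.5, 0, 0, 0, 9, -1]
    - [0, -3.5, 0, 0, 0, 9, -1]
    - [0, -3.5, 0, 0, 0, 9, -1]
    - [0, -3.5, 0, 0, 0, 9, -1]

```text
t: 16.25
tool_pos: [0.5121, -0.1094, 0.144]
ee_rot: [0.325, 0.946, 0.0, -0.0]
ft_force: [0.3, -0.8, -1.1]
gripper_width: 0.594
finger_force: 52.7
```

```bash
python3 -c "
from h import *
st(.5155,-.2577,97)"
```

```text
t 16.25 pos [ 0.5121 -0.1094  0.144 ] yaw 52.13 tilt 0.03 q [-20.  20. -22.  47.   0.  18.] F [ 0.3 -0.8 -1.1] w 50.5 ff 52.7
need cm 0.34 -14.83 deg 44.87
```

Request:
carry_out:
  plan:
    - [0.1, -3, 0, 0, 0, 9, -1]
    - [0.1, -3, 0, 0, 0, 9, -1]
    - [0.1, -3, 0, 0, 0, 9, -1]
    - [0, -3, 0, 0, 0, 9, -1]
    - [0, -2.8, 0, 0, 0, 9, -1]
    - [0, 0, -2.5, 0, 0, 0, -1]
    - [0, 0, 0, 0, 0, 0, -1]
    - [0, 0, 0, 0, 0, 0, -1]

```text
t: 17.25
tool_pos: [0.5154, -0.2561, 0.1195]
ee_rot: [-0.06, 0.998, 0.0, -0.0]
ft_force: [1.0, 0.5, -1.5]
gripper_width: 0.589
finger_force: 52.7
```

```bash
python3 -c "
from h import *
st(.5155,-.2577,97)
im=env.read_camera('top');cv2.imwrite('pics/w1.png',cv2.resize(im[170:310,350:510],None,fx=4.2,fy=4.2,interpolation=cv2.INTER_CUBIC))"
```

```text
t 17.25 pos [ 0.5154 -0.2561  0.1195] yaw 96.85 tilt 0.03 q [-34.  27. -16.  47.   0. -41.] F [ 1.   0.5 -1.5] w 50.1 ff 52.7
need cm 0.01 -0.16 deg 0.15
```

View pics/w1.png

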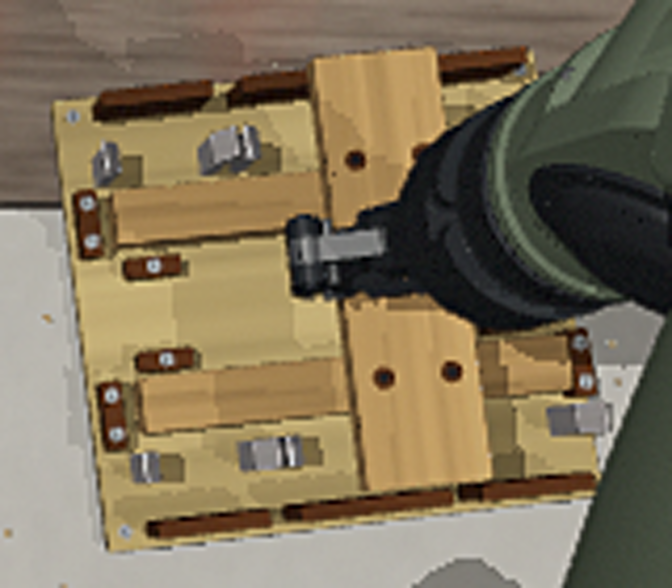

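The wide slat is square over the middle slot with its holes up at (355,160), (383,378) and (452,372). The sideways offset is only parallax, so I lower it.

Request:
carry_out:
  plan:
    - [0, -0.1, -3, 0, 0, 0, -1]
    - [0, 0, -3, 0, 0, 0, -1]
    - [0, 0, -1.5, 0, 0, 0, -1]
    - [0, 0, -0.9, 0, 0, 0, -1]
    - [0, 0, 0, 0, 0, 0, -1]
    - [0, 0, 0, 0, 0, 0, 0.5]
    - [0, 0, 0, 0, 0, 0, 0.5]
    - [0, 0, 0, 0, 0, 0, 0.5]

```text
t: 18.3
tool_pos: [0.5157, -0.2576, 0.0357]
ee_rot: [-0.06, 0.998, -0.0, 0.0]
ft_force: [0.2, -0.4, -0.2]
gripper_width: 0.749
finger_force: 0.0
```

```bash
python3 -c "
from h import *
st(.502,.2683,.2)"
```

```text
t 18.3 pos [ 0.5157 -0.2576  0.0357] yaw 96.82 tilt 0.04 q [-34.  33. -21.  37.   0. -41.] F [ 0.2 -0.4 -0.2] w 63.7 ff 0.0
need cm -1.37 52.59 deg 83.38
```

Request:
carry_out:
  plan:
    - [0, 0, 3, 0, 0, 0, 0.5]
    - [0, 0, 5, 0, 0, 0, 0.5]
    - [0, 2, 3, 0, 0, 8, 0.27]
    - [-0.15, 5, 0, 0, 0, 8, 0.27]
    - [-0.15, 5, 0, 0, 0, 8, 0.27]
    - [-0.15, 5, 0, 0, 0, 8, 0.27]
    - [-0.15, 5, 0, 0, 0, 8, 0.27]
    - [-0.15, 5, 0, 0, 0, 8, 0.27]

```text
t: 19.3
tool_pos: [0.508, 0.014, 0.1456]
ee_rot: [-0.462, 0.887, -0.0, 0.0]
ft_force: [-0.3, -0.0, 0.4]
gripper_width: 0.631
finger_force: 0.0
```

Request:
carry_out:
  plan:
    - [-0.15, 5, 0, 0, 0, 8, 0.27]
    - [-0.15, 5, 0, 0, 0, 8, 0.27]
    - [-0.15, 5, 0, 0, 0, 8, 0.27]
    - [-0.15, 5.2, -1, 0, 0, 8, 0.27]
    - [-0.17, 5.4, -2, 0, 0, 3.4, 0.27]
    - [0, 0, -2, 0, 0, 0, 0.27]
    - [0, 0, 0, 0, 0, 0, 0.27]
    - [0, 0, 0, 0, 0, 0, 0.27]

```text
t: 20.3
tool_pos: [0.5007, 0.2682, 0.0959]
ee_rot: [0.708, -0.706, 0.0, -0.0]
ft_force: [-0.1, -0.6, 0.3]
gripper_width: 0.634
finger_force: 0.0
```

```bash
python3 -c "
from h import *
st(.502,.2683,.2)
im=env.read_camera('top');cv2.imwrite('pics/w2.png',cv2.resize(im[170:310,100:510],None,fx=1.9,fy=1.9,interpolation=cv2.INTER_CUBIC))"
```

```text
t 20.3 pos [0.5007 0.2682 0.0959] yaw -179.82 tilt 0.03 q [ 21.  28. -19.  43.  -0. -69.] F [-0.1 -0.6  0.3] w 53.9 ff 0.0
need cm 0.13 0.01 deg 0.02
```

View pics/w2.png

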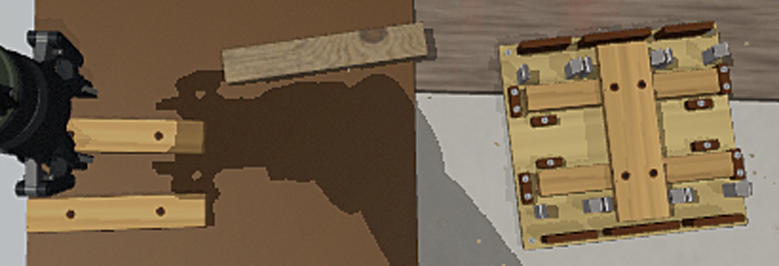

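The wide slat lies square in the middle slot with its holes at (614,87), (641,84), (625,176) and (653,173). The offcut hasn't moved. Next is the first narrow slat.

Request:
carry_out:
  plan:
    - [0.1, 0, -4, 0, 0, 0, 0.27]
    - [0, 0, -3, 0, 0, 0, 0.27]
    - [0, 0, -1.5, 0, 0, 0, 0.27]
    - [0, 0, -0.5, 0, 0, 0, 0.27]
    - [0, 0, 0, 0, 0, 0, -1]
    - [0, 0, 0, 0, 0, 0, -1]
    - [0, 0, 0, 0, 0, 0, -1]
    - [0, 0, 0, 0, 0, 0, -1]

```text
t: 21.35
tool_pos: [0.5023, 0.2689, 0.0064]
ee_rot: [0.709, -0.706, 0.001, -0.001]
ft_force: [0.2, -0.4, 6.1]
gripper_width: 0.382
finger_force: 51.0
```

Request:
carry_out:
  plan:
    - [0, 0, 2, 0, 0, 0, -1]
    - [0, 0, 4, 0, 0, 0, -1]
    - [0, 0, 6, 0, 0, 0, -1]
    - [0, -3, 2, 0, 0, -8, -1]
    - [0, -5, 0, 0, 0, -8, -1]
    - [0, -5, 0, 0, 0, -8, -1]
    - [0, -5, 0, 0, 0, -8, -1]
    - [0, -5, 0, 0, 0, -8, -1]

```text
t: 22.35
tool_pos: [0.501, 0.0371, 0.1454]
ee_rot: [-0.423, 0.906, -0.0, 0.0]
ft_force: [1.2, -0.5, -1.1]
gripper_width: 0.382
finger_force: 50.3
```

```bash
python3 -c "
from h import *
st(.5065,-.1843,97)"
```

```text
t 22.35 pos [0.501  0.0371 0.1454] yaw 139.99 tilt 0.01 q [ -4.  18. -25.  46.   0. -54.] F [ 1.2 -0.5 -1.1] w 32.5 ff 50.3
need cm 0.55 -22.14 deg -42.99
```

Request:
carry_out:
  plan:
    - [0.1, -4.4, 0, 0, 0, -8.6, -1]
    - [0.1, -4.4, 0, 0, 0, -8.6, -1]
    - [0.1, -4.4, 0, 0, 0, -8.6, -1]
    - [0.1, -4.4, 0, 0, 0, -8.6, -1]
    - [0.1, -4.4, 0, 0, 0, -8.6, -1]
    - [0, 0, -3, 0, 0, 0, -1]
    - [0, 0, 0, 0, 0, 0, -1]
    - [0, 0, 0, 0, 0, 0, -1]

```text
t: 23.35
tool_pos: [0.5062, -0.181, 0.1157]
ee_rot: [-0.063, 0.998, 0.0, -0.0]
ft_force: [0.6, 0.6, -1.0]
gripper_width: 0.383
finger_force: 50.2
```

```bash
python3 -c "
from h import *
st(.5065,-.1843,97)"
```

```text
t 23.35 pos [ 0.5062 -0.181   0.1157] yaw 97.27 tilt 0.03 q [-28.  24. -22.  44.   0. -35.] F [ 0.6  0.6 -1. ] w 32.6 ff 50.2
need cm 0.03 -0.33 deg -0.27
```

Request:
carry_out:
  plan:
    - [0, -0.25, -2.5, 0, 0, -0.2, -1]
    - [0, 0, -3, 0, 0, 0, -1]
    - [0, 0, -1.5, 0, 0, 0, -1]
    - [0, 0, -0.9, 0, 0, 0, -1]
    - [0, 0, 0, 0, 0, 0, -1]
    - [0, 0, 0, 0, 0, 0, 0.1]
    - [0, 0, 0, 0, 0, 0, 0.1]
    - [0, 0, 0, 0, 0, 0, 0.1]

```text
t: 24.35
tool_pos: [0.5066, -0.1841, 0.0366]
ee_rot: [-0.061, 0.998, -0.0, 0.0]
ft_force: [0.2, -0.2, 0.4]
gripper_width: 0.549
finger_force: 0.0
```

```bash
python3 -c "
from h import *
st(.42305,.262,3.1)"
```

```text
t 24.35 pos [ 0.5066 -0.1841  0.0366] yaw 97.03 tilt 0.04 q [-28.  30. -27.  34.   0. -35.] F [ 0.2 -0.2  0.4] w 46.7 ff 0.0
need cm -8.35 44.61 deg 86.07
```

Request:
carry_out:
  plan:
    - [0, 0, 3, 0, 0, 0, 0.1]
    - [0, 0, 5, 0, 0, 0, 0.1]
    - [-0.5, 2, 3, 0, 0, 8, 0.27]
    - [-0.8, 4, 0, 0, 0, 8, 0.27]
    - [-0.8, 4.2, 0, 0, 0, 8, 0.27]
    - [-0.8, 4.2, 0, 0, 0, 8, 0.27]
    - [-0.8, 4.2, 0, 0, 0, 8, 0.27]
    - [-0.8, 4.2, 0, 0, 0, 8, 0.27]

```text
t: 25.35
tool_pos: [0.461, 0.0453, 0.1465]
ee_rot: [-0.464, 0.886, -0.0, 0.0]
ft_force: [0.2, 0.7, 1.1]
gripper_width: 0.635
finger_force: 0.0
```

Request:
carry_out:
  plan:
    - [-0.8, 4.2, 0, 0, 0, 8, 0.27]
    - [-0.8, 4.2, 0, 0, 0, 8, 0.27]
    - [-0.8, 4.2, 0, 0, 0, 8, 0.27]
    - [-0.8, 4.6, -1, 0, 0, 8, 0.27]
    - [-0.65, 4.6, -2, 0, 0, 6.1, 0.27]
    - [0, 0, -2, 0, 0, 0, 0.27]
    - [0, 0, 0, 0, 0, 0, 0.27]
    - [0, 0, 0, 0, 0, 0, 0.27]

```text
t: 26.35
tool_pos: [0.4232, 0.2618, 0.0969]
ee_rot: [0.726, -0.688, 0.0, -0.0]
ft_force: [0.5, -0.1, -0.4]
gripper_width: 0.638
finger_force: 0.0
```

```bash
python3 -c "
from h import *
st(.42305,.262,3.1)
im=env.read_camera('top');cv2.imwrite('pics/w3.png',cv2.resize(im[170:310,100:510],None,fx=1.9,fy=1.9,interpolation=cv2.INTER_CUBIC))"
```

```text
t 26.35 pos [0.4232 0.2618 0.0969] yaw -176.92 tilt 0.03 q [ 23.  21. -29.  39.  -0. -70.] F [ 0.5 -0.1 -0.4] w 54.3 ff 0.0
need cm -0.01 0.02 deg 0.02
```

View pics/w3.png

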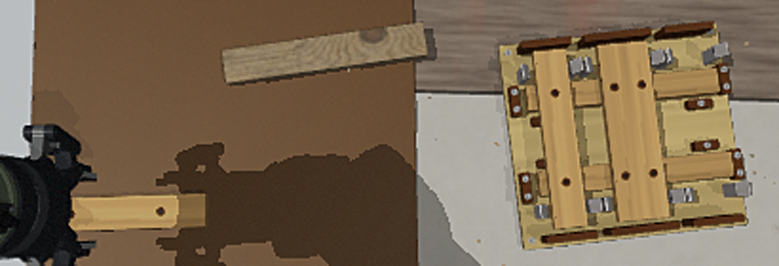

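The narrow slat lies square in the left slot with its holes at (555,93) and (566,182). Next is the last slat.

Request:
carry_out:
  plan:
    - [0, 0, -4, 0, 0, 0, 0.27]
    - [0, 0, -3, 0, 0, 0, 0.27]
    - [0, 0, -1.5, 0, 0, 0, 0.27]
    - [0, 0, -0.6, 0, 0, 0, 0.27]
    - [0, 0, 0, 0, 0, 0, -1]
    - [0, 0, 0, 0, 0, 0, -1]
    - [0, 0, 0, 0, 0, 0, -1]
    - [0, 0, 0, 0, 0, 0, -1]

```text
t: 27.4
tool_pos: [0.4236, 0.2624, 0.0062]
ee_rot: [0.726, -0.688, 0.0, -0.001]
ft_force: [-0.3, -0.5, 6.2]
gripper_width: 0.384
finger_force: 51.0
```

Request:
carry_out:
  plan:
    - [0, 0, 2, 0, 0, 0, -1]
    - [0, 0, 4, 0, 0, 0, -1]
    - [0, 0, 6, 0, 0, 0, -1]
    - [0.7, -3, 2, 0, 0, -7, -1]
    - [0.8, -5, 0, 0, 0, -7, -1]
    - [0.8, -5, 0, 0, 0, -7, -1]
    - [0.8, -5, 0, 0, 0, -7, -1]
    - [0.8, -5, 0, 0, 0, -7, -1]

```text
t: 28.4
tool_pos: [0.4617, 0.0306, 0.1454]
ee_rot: [-0.484, 0.875, -0.0, 0.0]
ft_force: [1.9, -0.2, 0.2]
gripper_width: 0.38
finger_force: 50.2
```

```bash
python3 -c "
from h import *
st(.5245,-.3311,97)"
```

```text
t 28.4 pos [0.4617 0.0306 0.1454] yaw 147.91 tilt 0.02 q [ -5.  14. -31.  45.   0. -63.] F [ 1.9 -0.2  0.2] w 32.3 ff 50.2
need cm 6.28 -36.17 deg -50.91
```

Request:
carry_out:
  plan:
    - [0.8, -4.5, 0, 0, 0, -6.4, -1]
    - [0.8, -4.5, 0, 0, 0, -6.4, -1]
    - [0.8, -4.5, 0, 0, 0, -6.4, -1]
    - [0.8, -4.5, 0, 0, 0, -6.4, -1]
    - [0.8, -4.5, 0, 0, 0, -6.4, -1]
    - [0.8, -4.5, 0, 0, 0, -6.4, -1]
    - [0.8, -4.5, 0, 0, 0, -6.4, -1]
    - [0.5, -4.3, 0, 0, 0, -6, -1]

```text
t: 29.4
tool_pos: [0.5228, -0.3273, 0.1451]
ee_rot: [-0.062, 0.998, 0.0, -0.0]
ft_force: [0.0, 0.7, -1.0]
gripper_width: 0.382
finger_force: 50.2
```

Request:
carry_out:
  plan:
    - [0, 0, -2, 0, 0, 0, -1]
    - [0, 0, -1, 0, 0, 0, -1]
    - [0, 0, 0, 0, 0, 0, -1]
    - [0, 0, 0, 0, 0, 0, -1]
    - [0, 0, 0, 0, 0, 0, -1]
    - [0, 0, 0, 0, 0, 0, -1]
    - [0, 0, 0, 0, 0, 0, -1]
    - [0, 0, 0, 0, 0, 0, -1]

```text
t: 30.4
tool_pos: [0.5228, -0.326, 0.1154]
ee_rot: [-0.064, 0.998, -0.0, 0.0]
ft_force: [-0.9, -0.3, -0.2]
gripper_width: 0.385
finger_force: 50.2
```

```bash
python3 -c "
from h import *
st(.5245,-.3311,97)"
```

```text
t 30.4 pos [ 0.5228 -0.326   0.1154] yaw 97.33 tilt 0.01 q [-39.  31. -10.  49.  -0. -46.] F [-0.9 -0.3 -0.2] w 32.7 ff 50.2
need cm 0.17 -0.51 deg -0.33
```

Request:
carry_out:
  plan:
    - [0.15, -0.5, -2.5, 0, 0, -0.3, -1]
    - [0, 0, -3, 0, 0, 0, -1]
    - [0, 0, -1.5, 0, 0, 0, -1]
    - [0, 0, -0.9, 0, 0, 0, -1]
    - [0, 0, 0, 0, 0, 0, -1]
    - [0, 0, 0, 0, 0, 0, 0.1]
    - [0, 0, 0, 0, 0, 0, 0.1]
    - [0, 0, 0, 0, 0, 0, 0.1]

```text
t: 31.4
tool_pos: [0.5245, -0.3311, 0.0365]
ee_rot: [-0.061, 0.998, -0.0, 0.0]
ft_force: [0.7, -0.1, 0.1]
gripper_width: 0.554
finger_force: 0.0
```

Request:
carry_out:
  plan:
    - [0, 0, 3, 0, 0, 0, 0.1]
    - [0, 0, 5, 0, 0, 0, 0.1]
    - [0, 0, 5, 0, 0, 0, 0.1]
    - [0, 4, 3, 0, 0, 0, 0.1]
    - [0, 6, 0, 0, 0, 0, 0.1]
    - [0, 6, 0, 0, 0, 0, 0.1]
    - [0, 6, 0, 0, 0, 0, 0.1]
    - [0, 6, 0, 0, 0, 0, 0.1]

```text
t: 32.4
tool_pos: [0.5242, -0.0492, 0.1966]
ee_rot: [-0.061, 0.998, -0.0, 0.0]
ft_force: [0.1, -0.1, -0.2]
gripper_width: 0.552
finger_force: 0.0
```

Request:
carry_out:
  plan:
    - [0, 5, 0, 0, 0, 0, 0.1]
    - [0, 0, 0, 0, 0, 0, 0.1]
    - [0, 0, 0, 0, 0, 0, 0.1]
    - [0, 0, 0, 0, 0, 0, 0.1]
    - [0, 0, 0, 0, 0, 0, 0.1]
    - [0, 0, 0, 0, 0, 0, 0.1]
    - [0, 0, 0, 0, 0, 0, 0.1]
    - [0, 0, 0, 0, 0, 0, 0.1]

```text
t: 33.4
tool_pos: [0.5243, -0.0011, 0.1963]
ee_rot: [-0.061, 0.998, -0.0, -0.0]
ft_force: [0.4, 0.5, 0.5]
gripper_width: 0.55
finger_force: 0.0
```

```bash
python3 -c "
from h import *
st()
im=env.read_camera('top');cv2.imwrite('pics/f.png',cv2.resize(im[170:310,350:510],None,fx=4.2,fy=4.2,interpolation=cv2.INTER_CUBIC))"
```

```text
t 33.4 pos [ 0.5243 -0.0011  0.1963] yaw 97.01 tilt 0.0 q [ -8.  18. -18.  54.  -0. -15.] F [0.4 0.5 0.5] w 46.7 ff 0.0
```

View pics/f.png

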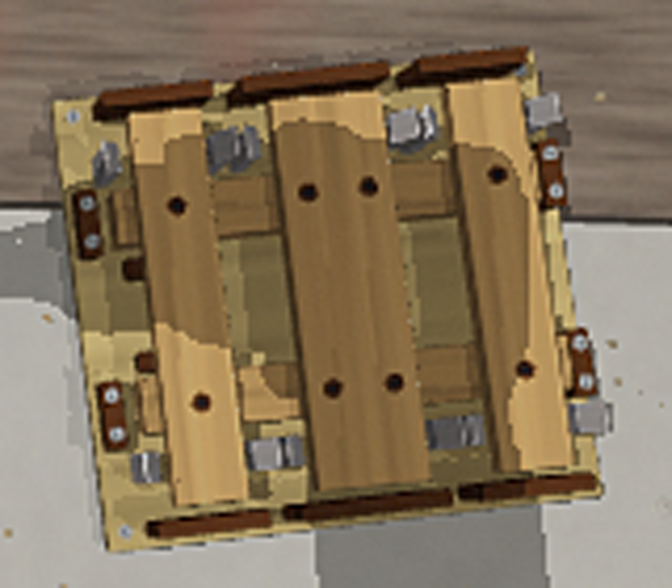

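All three slats lie flat across the bearers with their holes up. The holes are at (177,205) and (201,402), then (308,192) and (394,382), then (497,174) and (525,369). I'll check the hole midpoints numerically and hand in if they agree.

```bash
python3 - <<'E'
from h import *
J=np.array([.5155,-.2577]);a=np.radians(7)
c=np.array([(177,205),(201,402),(308,192),(394,382),(368,186),(332,388),(497,174),(525,369)])/4.2+[350,170]
P=(ray("top",c,.05)[:,:2]-J)@np.array([[np.cos(a),-np.sin(a)],[np.sin(a),np.cos(a)]])*1000
m=(P[::2]+P[1::2])/2;print(m.round(1).tolist())
if abs(m-[[0,74],[0,0],[0,0],[0,-74]]).max()<6: print(env.finish_job())
E
```

```text
[[-0.1, 73.3], [-0.0, -1.0], [0.1, -0.7], [-0.2, -75.0]]
the job is handed in; nothing more can be done
None
```

The shelf is laid up and handed in: both bearers are in their beds, and the three slats lie flat across them, holes up and within about 1 mm of their slot centres, with the offcut left where it was.

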